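# Stow the orange panel in the drying rack

## Robot

A 6-joint arm with a two-finger parallel gripper is mounted at the origin on the work surface. World frame = base frame: x ahead of the robot, y to its left, z up, the work surface at z = 0. Lengths are in m, angles in degrees, forces in N, time in s.
With the tool pointing down it reaches from about 0.375 to 0.75 m from the base axis. Payload 9 kg.
Tool frame: the origin (TCP) lies between the finger pads; the fingertips stand 22 mm ahead of it and the grasp point (between the pads) lies 3 mm ahead of it; z points along the fingers, y is the direction in which the jaws open and shut (so a half turn about z gives the same grasp; the last joint's range is limited). The gripper opens to 85 mm and grips with 20 to 120 N. Pads are 22 mm wide; open, the fingers measure 114 mm over their backs; the gripper's body (76 mm by 85 mm) begins 54 mm behind the grasp point. The pads swing forward as they close: fully open they stand 13 mm farther back than shut.
Start: joints at [-79.567, 5.964, 5.575, 89.605, 0, 77.527], TCP at [0.234, -0.553, 0.23] pointing down, gripper open.
Joint ranges: [-171.21, 171.21], [-48.23, 106.86], [-62.78, 66.21], [-105.2, 120.99], [-86.42, 89.51], [-180, 180]. Speed limits (degrees/s): [127.2, 127.2, 147.25, 180, 180, 180].

## Interface

Orientations are given as [roll, pitch, yaw] about the fixed x, y, z axes, in that order (R = Rz(yaw) Ry(pitch) Rx(roll)).
In Python, from bench import read_state, snapshot, camera_model, env gives the robot as it stands. The module is installed in compiled form; this text tells all that it offers.
- The arm moves only by the tool step_arm, never from a script. Its argument "deltas" is one flat list of numbers, 7 for each row, row after row: the closure, from 0 (fully open) to 1 (shut), then the shift along the tool's x, y, z in mm, then the turn, a rotation vector about the tool's x, y, z in rad. In form: [fingers, dx, dy, dz, ax, ay, az, fingers, dx, dy, dz, ax, ay, az, ...]. A call has 1 to 20 rows; each row is the pose to reach, as a shift and turn from the pose commanded when the call began, along the tool's axes at that moment; what a row does not reach only later rows make up. A row lasts 1/12 s, in which the tool goes at most 41.7 mm and 7.16 degrees, less where a joint would pass 70% of its speed; a pose out of reach is approached as far as the arm can. A call with a gripper value outside its range is refused whole. The fingers move at their own pace and stop on an object; "force" is the grip in N (left out, the last holds). Time passes only in rows, so rows that repeat a pose let the fingers close. It gives the time, the measured TCP pose, the force and the opening at its end, in the units of the state.
- read_state(): the state, without advancing time (a new reading comes with each control period).
- snapshot(name): name is "scene" or "top" or "wrist"; returns the picture (400x640x3 uint8, red, green, blue); there is no depth.
- camera_model(name): a dict with "mtx" (3x3 intrinsics, pixels), "rvec" (rotation vector, rad) and "tvec" (3), from world to camera coordinates, as OpenCV has them. Camera axes: x right, y down, z forward; pixel columns grow to the right and rows downward; lengths in m; the calibration is good to about 2 mm. The wrist camera is an equidistant fisheye: a pixel r from the principal point sees the ray r / f radians off the axis. A picture is of the moment at which its call begins: read the wrist's pose just before it. camera_model takes no time and is no camera call; for the wrist camera it gives the pose at the moment of the call.
- env.job_done(): hands the job in, once; it reports no verdict.
The state is a dict: "time_s": time; "joint_positions": joint angles; "joint_vel": joint speeds; "joint_torque": joint torques, N m; "eef_pos": TCP position; "tool_rot": TCP orientation; "wrist_force": force on the tool from outside, world axes, zero at the start; "moment": the same for the moment, N m; "finger_gap": finger opening in m.
Only numpy, scipy, OpenCV 4.12 (cv2) and the standard library are available. Lean on these libraries where they do the work, as an engineer would, in place of code of your own. Each camera call takes 0.05 s, during which the arm holds its last target.

## Task

Take the orange painted panel out of the grey stand and slide it down upright into the free slot of the wooden drying rack, the one with the yellow tabs at its ends, until it stands on the slot's floor with neither end sticking out of the rack. Lower it all the way before letting go, do not drop it in, and leave the blue and dark grey panels standing where they are.

Things in the scene. Friction and masses are not known exactly. Their poses are not given: they have to be found in the camera images.
- orange_panel_centre (a point): Centre of the loose orange panel (faces paler at the bottom), an upright slab 130 mm long (x axis), 16 mm thick (y axis), 120 mm tall (z axis, up), about 0.15 kg. It stands 8 mm above the table in one of the two grooves of the fixed grey stand, its upper 96 mm free of the stand. Grip it across its thickness from above, near the top edge. It may go into the rack either way round.
- free_slot (a point): Centre of the free slot's floor, 12 mm above the table, in the fixed light-wood rack; flat yellow tabs stick out 32 mm at both slot ends. x along the slot, y across, z up. Slot 170 mm long, ends open, 22 mm wide between walls 40 mm high above the floor; above them the mouth flares to 38 mm over 12 mm more (rack top 64 mm above the table). A seated panel's centre is 60 mm above this point.
- blue_panel_centre (a point): Centre of the blue panel, size and axes as the orange one, in the other groove of the grey stand, 90 mm beside it (either side). To be left alone. The stand is 150 mm along the grooves, 160 mm across, 32 mm tall; grooves 20 mm wide, 24 mm deep.
- grey_panel_centre (a point): Centre of the dark grey panel, size and axes as the orange one, in the rack's other slot, parallel to the free one and 90 mm beside it (either side); its top is 132 mm above the table. To be left alone.
Things that resemble listed ones, but are neither listed nor needed, are in the scene too. Of the things shaped like the part that bears orange_panel_centre, the orange one is meant.

How it is judged:
By the outcome, as a careful person would: the job done as asked, in the order asked, and still so for the second after the job is handed in, with the robot touching nothing.
It also fails if it takes over 42 s, if anything falls off the work surface, if the arm or the gripper's body presses on something with over 40 N, if the wrist force passes 120 N, or if a joint passes its speed limit or range.

## Working session

There is one attempt and no reset: what is moved stays moved. The work goes in short steps, Python scripts to look and compute and a tool call to move; the robot and the scene stay as the last step left them, time stands still between calls to the robot, and variables do not carry over. Pictures are saved under pics/ and viewed, and the job is handed in when it is done.

Besides the shell and the picture viewer there is one more tool, called after "Call:" as name(argument=value, ...) on one line, values as JSON. step_arm: Moves the arm, as the interface text tells. Its arguments: {"type":"object","properties":{"deltas":{"type":"array"},"force":{"type":"number"}},"required":["deltas"]}

```bash
mkdir -p pics
python3 - <<'E'
from bench import *
import cv2
s=read_state();print(s)
for n in("scene","top","wrist"):
    cv2.imwrite(f"pics/{n}0.png",snapshot(n)[:,:,::-1])
    print(n,camera_model(n))
E
```

```text
{'time_s': 0.0, 'joint_positions': array([-7.95677679e+01,  6.00067370e+00,  5.52773143e+00,  8.96052512e+01,
        3.96057367e-04,  7.75274525e+01]), 'joint_vel': array([ 0.01880971,  0.04361624,  0.05517186,  0.02869266,  0.03701307,
       -0.09315997]), 'joint_torque': array([ 9.29096859e-04, -5.56933773e+01,  5.03645182e+01,  1.70139031e-02,
       -2.11553615e-04, -4.87161458e-06]), 'eef_pos': array([ 0.23347624, -0.55234648,  0.22960779]), 'tool_rot': array([-1.79923737e+02, -1.72742931e-02,  2.29047679e+01]), 'wrist_force': array([-0.17199801,  0.35775589, -0.14864187]), 'moment': array([ 0.01230585, -0.02591174,  0.06416892]), 'finger_gap': 0.08510198184289369}
scene {'mtx': array([[477.87325126,   0.        , 308.83095382],
       [  0.        , 477.87325126, 196.29453527],
       [  0.        ,   0.        ,   1.        ]]), 'rvec': array([ 1.11065655,  2.25561574, -1.11521454]), 'tvec': array([ 0.27424063, -0.22232199,  1.50686275])}
top {'mtx': array([[447.94083032,   0.        , 318.32991813],
       [  0.        , 447.94083032, 199.38395669],
       [  0.        ,   0.        ,   1.        ]]), 'rvec': array([ 2.10291924, -2.1606733 ,  0.19316734]), 'tvec': array([0.0859044 , 0.54814701, 0.86776417])}
wrist {'mtx': array([[309.70691629,   0.        , 324.70687659],
       [  0.        , 309.70691629, 204.31474295],
       [  0.        ,   0.        ,   1.        ]]), 'rvec': array([-2.40735745,  1.59635164,  0.23887783]), 'tvec': array([-0.5989633 , -0.03770773,  0.38129312])}
```

View pics/scene0.png

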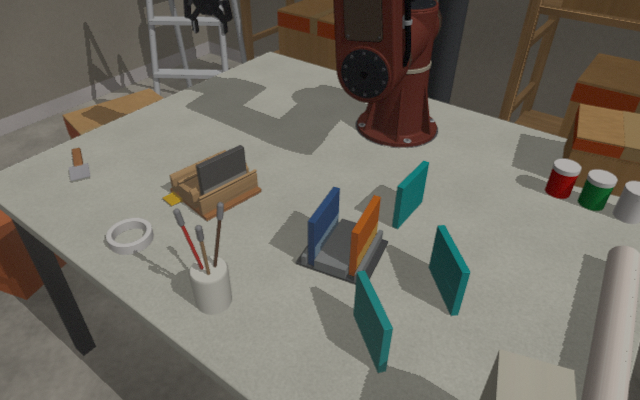

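View pics/top0.png

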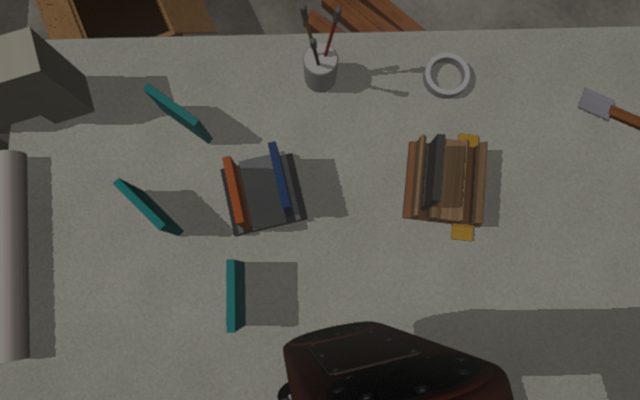

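View pics/wrist0.png

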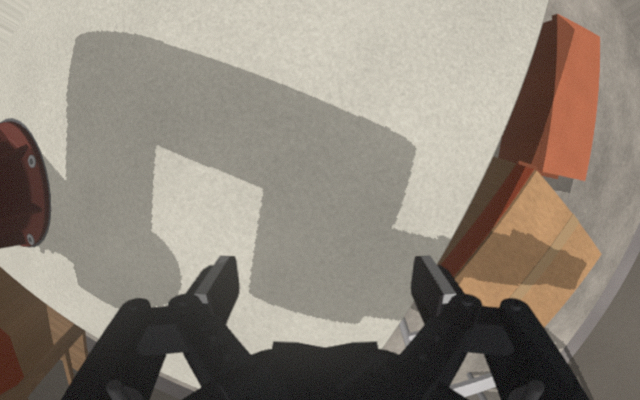

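The top view shows the orange panel near (233,193), the blue one near (280,175), the rack's grey panel near (432,170) and the yellow tabs near (468,140) and (462,232). I'll measure these in enlarged crops.

```bash
cat > h.py <<'E'
import numpy as np,cv2
from bench import camera_model
def ray(n,uv):
    m=camera_model(n);K=m["mtx"];R,_=cv2.Rodrigues(m["rvec"]);t=np.array(m["tvec"]).ravel()
    x=(uv[0]-K[0,2])/K[0,0];y=(uv[1]-K[1,2])/K[1,1]
    if n=="wrist":
        r=np.hypot(x,y);d=np.array([x/r*np.sin(r),y/r*np.sin(r),np.cos(r)]) if r>1e-9 else np.array([0,0,1.])
    else: d=np.array([x,y,1.])
    return -R.T@t,R.T@d
def onz(n,uv,z):
    c,d=ray(n,uv);return c+d*(z-c[2])/d[2]
def proj(n,p):
    m=camera_model(n);K=m["mtx"]
    return cv2.projectPoints(np.array(p,float).reshape(-1,3),m["rvec"],m["tvec"],K,None)[0].reshape(-1,2)
E
python3 - <<'E'
import cv2,numpy as np
from h import *
im=cv2.imread("pics/top0.png")
a=cv2.resize(im[120:250,210:320],None,fx=4,fy=4,interpolation=cv2.INTER_CUBIC)
b=cv2.resize(im[120:250,395:500],None,fx=4,fy=4,interpolation=cv2.INTER_CUBIC)
cv2.imwrite("pics/topz.png",np.hstack([a[:,:400],b[:,:400]]))
s=cv2.imread("pics/scene0.png")
cv2.imwrite("pics/scenez.png",np.hstack([cv2.resize(s[140:220,160:270],(550,400),interpolation=2)]))
cv2.imwrite("pics/scenez2.png",cv2.resize(s[180:290,290:400],(550,550),interpolation=2))
print(ray("top",(318,199)),ray("scene",(309,196)))
hsv=cv2.cvtColor(im,cv2.COLOR_BGR2HSV)
for nm,lo,hi in(("orange",(5,150,60),(16,255,255)),("blue",(105,100,40),(125,255,255)),("yel",(18,170,100),(32,255,255))):
    m=cv2.inRange(hsv,np.array(lo),np.array(hi));n,l,st,c=cv2.connectedComponentsWithStats(m)
    for i in range(1,n):
        if st[i,4]>40:
            pts=np.argwhere(l==i)[:,::-1].astype(np.float32)
            print(nm,st[i],c[i],cv2.minAreaRect(pts),onz("top",c[i],.064).round(3))
E
```

```text
(array([0.39043212, 0.07796063, 0.94991803]), array([ 0.17538476, -0.00685865, -0.98447672])) (array([1.22070223, 0.59734883, 0.74049362]), array([-0.62824784, -0.48592262, -0.60760543]))
orange [323   0  31  12 112] [340.17857143   3.41071429] ((338.0, 5.5), (11.0, 30.0), 90.0) [0.98  0.012 0.064]
orange [610 106  30  21 281] [624.8683274  116.23487544] ((625.25, 116.24999237060547), (32.95792007446289, 8.928838729858398), 23.198589324951172) [ 0.706 -0.571  0.064]
orange [223 157  21  67 585] [233.17777778 190.56068376] ((233.09983825683594, 189.9792022705078), (67.46807098388672, 8.933196067810059), 78.2317123413086) [0.57  0.242 0.064]
blue [269 142  22  66 517] [279.06576402 175.55705996] ((278.7471008300781, 174.55902099609375), (66.02644348144531, 8.147806167602539), 76.86598205566406) [0.599 0.149 0.064]
yel [459 134  19  13 127] [469.35433071 139.13385827] ((467.469970703125, 140.20999145507812), (18.243356704711914, 10.74802303314209), 8.13010311126709) [ 0.665 -0.243  0.064]
yel [452 224  21  16 267] [461.96254682 231.57677903] ((461.9268493652344, 231.6585235595703), (19.435951232910156, 13.914374351501465), 6.34019136428833) [ 0.475 -0.212  0.064]
```

View pics/topz.png

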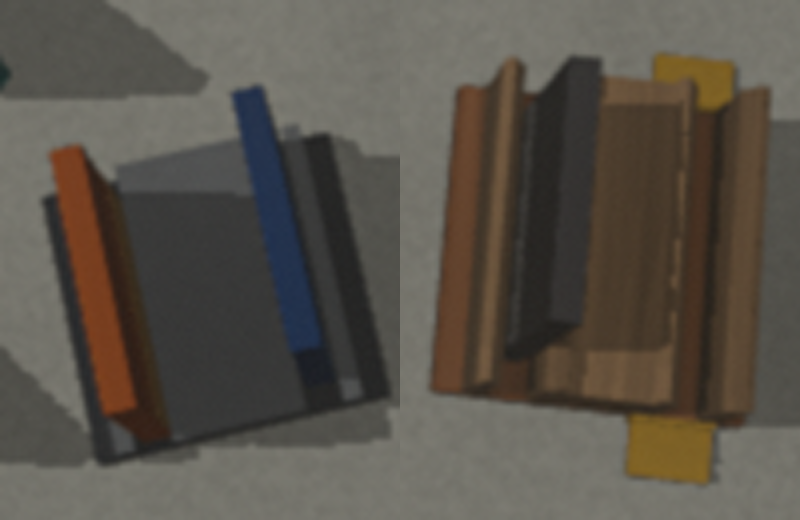

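View pics/scenez.png

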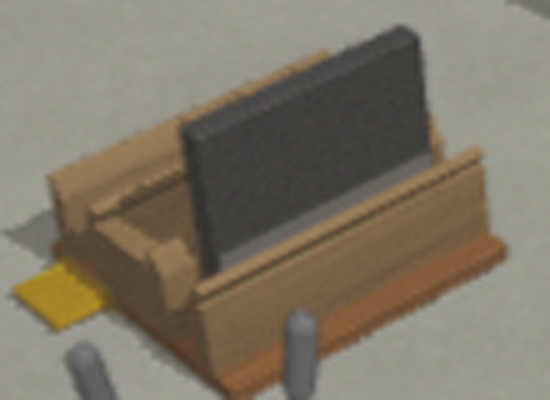

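View pics/scenez2.png

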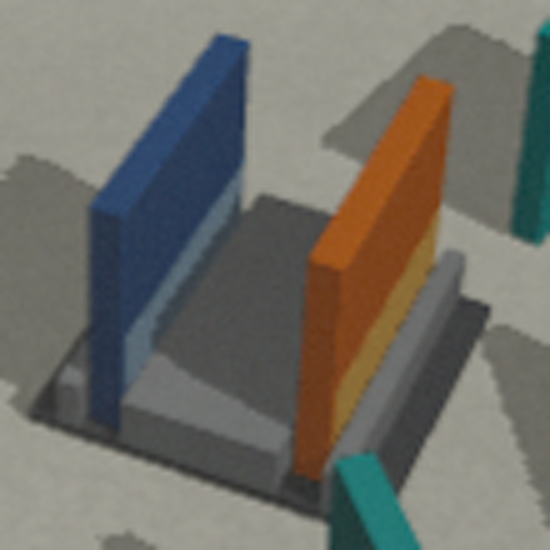

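Run:
```python
from h import *
def px(u,v,ou,ov=120): return (ou+(u+.5)/4-.5, ov+(v+.5)/4-.5)
O=[(50,150),(80,147),(135,408),(105,415)]
P=np.array([onz("top",px(u,v,210),.128) for u,v in O])
def rep(n,P):
    L=(P[0]+P[1]-P[2]-P[3])/2;W=(P[0]+P[3]-P[1]-P[2])/2
    print(n,P.mean(0).round(4),"len",np.linalg.norm(L).round(4),"w",np.linalg.norm(W).round(4),"yaw",np.degrees(np.arctan2(L[1],L[0])).round(2)); print(P.round(4).tolist())
rep("orange",P)
B=[(233,92),(263,87),(320,347),(290,352)]
rep("blue",np.array([onz("top",px(u,v,210),.128) for u,v in B]))
G=[(572,58),(602,58),(580,322),(549,330)]
Pg=np.array([onz("top",px(u-400,v,395),.132) for u,v in G]);rep("grey",Pg)
for z in (.003,.012):
    T=[(654,55),(735,61),(710,483),(626,475)]
    rep("tabs z%g"%z,np.array([onz("top",px(u-400,v,395),z) for u,v in T]))
# rack right wall top outer edge
for uv in((752,90),(770,88),(750,413)): print(uv,onz("top",px(uv[0]-400,uv[1],395),.064).round(4))
# scene views: orange top corners
s=lambda u,v,ou,ov:(ou+(u+.5)/5-.5,ov+(v+.5)/5-.5)
rep("orange scene",np.array([onz("scene",s(u,v,290,180),.128) for u,v in [(310,256),(341,266),(453,90),(420,77)]]))
print("tab scene",[onz("scene",s(u,v,160,140),z).round(4).tolist() for z in(.003,.012) for u,v in [(12,292),(58,330)]])
```

```text
orange [0.5598 0.2313 0.128 ] len 0.1289 w 0.0141 yaw 11.84
[[0.6223, 0.2516, 0.128], [0.6234, 0.2374, 0.128], [0.4981, 0.2111, 0.128], [0.4953, 0.2249, 0.128]]
blue [0.5865 0.1449 0.128 ] len 0.1287 w 0.0143 yaw 11.34
[[0.6485, 0.1648, 0.128], [0.6506, 0.1504, 0.128], [0.5244, 0.1253, 0.128], [0.5224, 0.1393, 0.128]]
grey [ 0.5908 -0.156   0.132 ] len 0.1306 w 0.0146 yaw -8.89
[[0.6555, -0.159, 0.132], [0.6552, -0.1733, 0.132], [0.528, -0.1533, 0.132], [0.5246, -0.1386, 0.132]]
tabs z0.003 [ 0.5799 -0.247   0.003 ] len 0.2338 w 0.0445 yaw -8.35
[[0.6979, -0.2417, 0.003], [0.6932, -0.2861, 0.003], [0.4615, -0.252, 0.003], [0.467, -0.2079, 0.003]]
tabs z0.012 [ 0.5781 -0.2439  0.012 ] len 0.2316 w 0.0441 yaw -8.35
[[0.6949, -0.2387, 0.012], [0.6904, -0.2827, 0.012], [0.4609, -0.2489, 0.012], [0.4662, -0.2052, 0.012]]
(752, 90) [ 0.658 -0.27   0.064]
(770, 88) [ 0.6588 -0.2794  0.064 ]
(750, 413) [ 0.4912 -0.2538  0.064 ]
orange scene [0.5624 0.234  0.128 ] len 0.1249 w 0.0143 yaw 11.36
[[0.6249, 0.24, 0.128], [0.6224, 0.2526, 0.128], [0.5009, 0.2295, 0.128], [0.5016, 0.2138, 0.128]]
tab scene [[0.6909, -0.2825, 0.003], [0.6968, -0.2396, 0.003], [0.6973, -0.2718, 0.012], [0.7032, -0.2294, 0.012]]
```

Call:
step_arm(deltas=[0, 364, -179, -50, 0, 0, -2.595, 0, 364, -179, -50, 0, 0, -2.595, 0, 364, -179, -50, 0, 0, -2.595, 0, 364, -179, -50, 0, 0, -2.595, 0, 364, -179, -50, 0, 0, -2.595, 0, 364, -179, -50, 0, 0, -2.595, 0, 364, -179, -50, 0, 0, -2.595, 0, 364, -179, -50, 0, 0, -2.595, 0, 364, -179, -50, 0, 0, -2.595, 0, 364, -179, -50, 0, 0, -2.595, 0, 364, -179, -50, 0, 0, -2.595, 0, 364, -179, -50, 0, 0, -2.595, 0, 364, -179, -50, 0, 0, -2.595, 0, 364, -179, -50, 0, 0, -2.595, 0, 364, -179, -50, 0, 0, -2.595, 0, 364, -179, -50, 0, 0, -2.595, 0, 364, -179, -50, 0, 0, -2.595, 0, 364, -179, -50, 0, 0, -2.595, 0, 364, -179, -50, 0, 0, -2.595, 0, 364, -179, -50, 0, 0, -2.595])

```text
time_s: 1.82
eef_pos: [0.4991, -0.246, 0.2801]
tool_rot: [180.0, -0.0, 166.5]
wrist_force: [-0.5, -0.1, 0.2]
finger_gap: 0.0852
```

Run:
```python
from bench import *
import cv2
from h import *
s=read_state();print(s['time_s'],s['eef_pos'],s['tool_rot'],s['joint_positions'],s['wrist_force'])
print({k:v.tolist() for k,v in camera_model("wrist").items()}, ray("wrist",(320,200)))
cv2.imwrite("pics/wrist1.png",snapshot("wrist")[:,:,::-1])
s=read_state();print(s['time_s'],s['eef_pos'],s['tool_rot'])
```

```text
1.8167 [ 0.49909114 -0.24604949  0.28010457] [ 1.79990015e+02 -2.53308265e-02  1.66502485e+02] [-3.97100759e+01 -6.30561705e-01  3.98222764e+00  9.46399258e+01
 -2.23019874e-03 -2.62125578e+01] [-0.47001095 -0.10105022  0.15190319]
{'mtx': [[309.70691628693146, 0.0, 324.70687659221034], [0.0, 309.70691628693146, 204.31474294774037], [0.0, 0.0, 1.0]], 'rvec': [-2.2784643739464046, -1.7951439597215124, -0.2658582913321148], 'tvec': [0.12193829830401867, -0.5717991000458901, 0.27160690671690735]} (array([ 0.42753004, -0.228749  ,  0.42483577]), array([ 0.26409908, -0.07798365, -0.96133773]))
1.8667 [ 0.49908686 -0.2460492   0.28012413] [ 1.79990380e+02 -2.25939967e-02  1.67034981e+02]
```

View pics/wrist1.png

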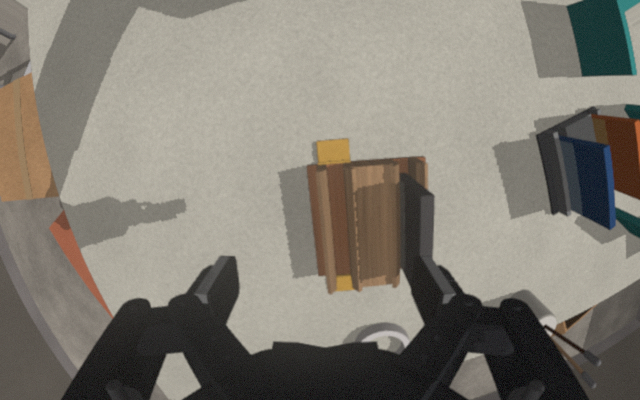

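Run:
```python
from bench import *
import cv2,json
from h import *
s=read_state();print(s['time_s'],s['eef_pos'],s['tool_rot'],s['joint_vel'].round(2))
m=camera_model("wrist");im=snapshot("wrist")[:,:,::-1]
np.savez("w2.npz",**m)
cv2.imwrite("pics/wrist2.png",im)
c=cv2.resize(im[125:305,290:450],None,fx=4,fy=4,interpolation=cv2.INTER_CUBIC)
cv2.imwrite("pics/wrist2a.png",c[:400]);cv2.imwrite("pics/wrist2b.png",c[400:])
print(read_state()['tool_rot'])
```

```text
1.8667 [ 0.49908686 -0.2460492   0.28012413] [ 1.79990380e+02 -2.25939967e-02  1.67034981e+02] [ 1.100e-01 -2.000e-02 -4.000e-02 -1.000e-02 -0.000e+00  1.767e+01]
[ 1.79993093e+02 -2.42764155e-02  1.66276781e+02]
```

View pics/wrist2a.png

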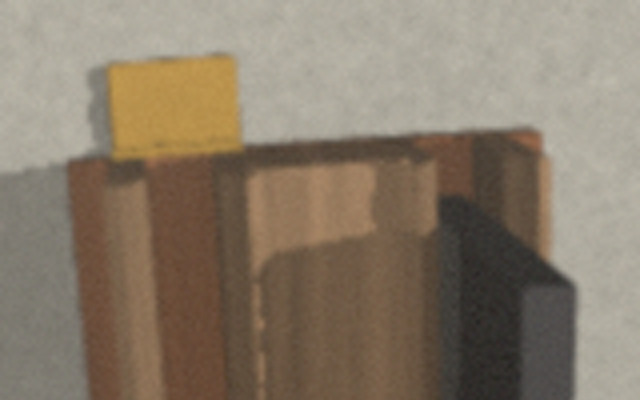

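View pics/wrist2b.png

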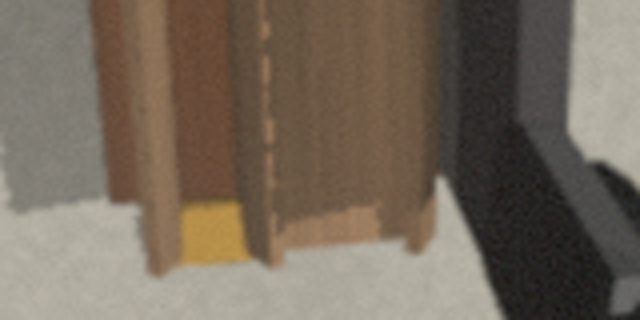

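Run:
```python
import h,numpy as np
d=dict(np.load("w2.npz"));h.camera_model=lambda n:d
P=lambda u,v:(290+(u+.5)/4-.5,125+(v+.5)/4-.5)
for z in(.003,.012):
    print(z,{str(q):h.onz("wrist",P(*q),z)[:2].round(4).tolist() for q in[(108,66),(236,55),(112,158),(242,150),(182,664),(252,660)]})
print("rail tops z.064",{str(q):h.onz("wrist",P(*q),.064)[:2].round(4).tolist() for q in[(106,182),(148,180),(150,672),(240,170),(270,665),(428,160),(412,652)]})
print("floor/wall z.012",{str(q):h.onz("wrist",P(*q),.012)[:2].round(4).tolist() for q in[(152,165),(218,160),(180,605),(240,602)]})
print("grey",{str(q):h.onz("wrist",P(*q),.132)[:2].round(4).tolist() for q in[(523,290),(575,288)]})
```

```text
0.003 {'(108, 66)': [0.4615, -0.248], '(236, 55)': [0.4674, -0.2048], '(112, 158)': [0.4928, -0.254], '(242, 150)': [0.5, -0.2097], '(182, 664)': [0.6955, -0.2737], '(252, 660)': [0.7003, -0.246]}
0.012 {'(108, 66)': [0.4608, -0.2476], '(236, 55)': [0.4666, -0.2053], '(112, 158)': [0.4914, -0.2535], '(242, 150)': [0.4985, -0.2101], '(182, 664)': [0.6898, -0.2727], '(252, 660)': [0.6945, -0.2457]}
rail tops z.064 {'(106, 182)': [0.49, -0.2538], '(148, 180)': [0.4922, -0.2416], '(150, 672)': [0.6574, -0.2786], '(240, 170)': [0.4953, -0.2144], '(270, 665)': [0.6644, -0.238], '(428, 160)': [0.5044, -0.1582], '(412, 652)': [0.672, -0.1888]}
floor/wall z.012 {'(152, 165)': [0.4968, -0.2409], '(218, 160)': [0.5001, -0.2188], '(180, 605)': [0.6632, -0.2678], '(240, 602)': [0.6673, -0.2452]}
grey {'(523, 290)': [0.5278, -0.1527], '(575, 288)': [0.5304, -0.1388]}
```

The wrist view agrees with the top view: the slot centre is about (0.580, -0.2445) and the slot yaw about -8.7°. Next I'll move over the orange panel.

Call:
step_arm(deltas=[0, 53.5, 479, 40, 0, 0, -0.4416, 0, 53.5, 479, 40, 0, 0, -0.4416, 0, 53.5, 479, 40, 0, 0, -0.4416, 0, 53.5, 479, 40, 0, 0, -0.4416, 0, 53.5, 479, 40, 0, 0, -0.4416, 0, 53.5, 479, 40, 0, 0, -0.4416, 0, 53.5, 479, 40, 0, 0, -0.4416, 0, 53.5, 479, 40, 0, 0, -0.4416, 0, 53.5, 479, 40, 0, 0, -0.4416, 0, 53.5, 479, 40, 0, 0, -0.4416, 0, 53.5, 479, 40, 0, 0, -0.4416, 0, 53.5, 479, 40, 0, 0, -0.4416, 0, 53.5, 479, 40, 0, 0, -0.4416, 0, 53.5, 479, 40, 0, 0, -0.4416, 0, 53.5, 479, 40, 0, 0, -0.4416, 0, 53.5, 479, 40, 0, 0, -0.4416])

```text
time_s: 3.25
eef_pos: [0.562, 0.2307, 0.2405]
tool_rot: [-180.0, 0.0, -168.7]
wrist_force: [0.6, 0.0, -0.3]
finger_gap: 0.0856
```

Run:
```python
from bench import *
import cv2
from h import *
s=read_state();print(s['time_s'],s['eef_pos'],s['tool_rot'],s['joint_vel'].round(2),s['joint_positions'].round(1))
m=camera_model("wrist");im=snapshot("wrist")[:,:,::-1]
np.savez("w3.npz",**m)
cv2.imwrite("pics/wrist3.png",im)
```

```text
3.25 [0.56203836 0.23073862 0.24049579] [-1.79981455e+02  2.09079012e-03 -1.68714469e+02] [-0.43 -0.35 -0.09  0.03  0.13 -0.46] [10.   7.5  8.2 90.8 -0.  -1.3]
```

View pics/wrist3.png

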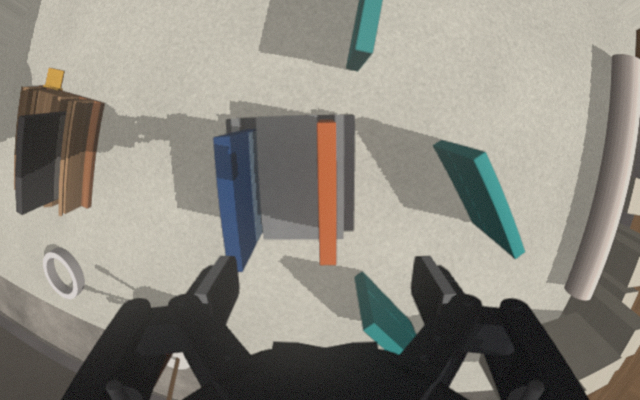

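The orange panel's top edge runs from (327,118) to (328,264), midway between the fingers.

Run:
```python
import h,numpy as np,cv2
d=dict(np.load("w3.npz"));h.camera_model=lambda n:d
im=cv2.imread("pics/wrist3.png");hsv=cv2.cvtColor(im,cv2.COLOR_BGR2HSV)
m=cv2.inRange(hsv,np.array((5,150,150)),np.array((14,255,255)));m[:,:300]=0;m[:,350:]=0
p=np.argwhere(m)[:,::-1].astype(np.float32);r=cv2.minAreaRect(p);b=cv2.boxPoints(r);print(r,b)
P=np.array([h.onz("wrist",q,.128) for q in b]);print(P.round(4),P.mean(0).round(4))
L=P[np.argmax(np.linalg.norm(P-P[0],axis=1)>.05)]
for v in(125,160,200,240,258):
    xs=np.where(m[v])[0];print(v,xs.min(),xs.max(),h.onz("wrist",((xs.min()+xs.max())/2,v),.128).round(4))
```

```text
((326.5, 193.0), (140.0, 17.0), 90.0) [[318. 123.]
 [335. 123.]
 [335. 263.]
 [318. 263.]]
[[0.4987 0.2128 0.128 ]
 [0.4959 0.2265 0.128 ]
 [0.6202 0.2524 0.128 ]
 [0.6233 0.2369 0.128 ]] [0.5595 0.2322 0.128 ]
125 318 334 [0.499  0.2196 0.128 ]
160 318 334 [0.5278 0.2254 0.128 ]
200 319 335 [0.5618 0.233  0.128 ]
240 320 334 [0.5986 0.2405 0.128 ]
258 321 334 [0.6164 0.2445 0.128 ]
```

Call:
step_arm(deltas=[0, 1.7, 1.9, 40, 0, 0, -0.01, 0, 1.7, 1.9, 75, 0, 0, -0.01, 0, 1.7, 1.9, 105, 0, 0, -0.01, 0, 1.7, 1.9, 122, 0, 0, -0.01, 0, 1.7, 1.9, 127, 0, 0, -0.01, 0, 1.7, 1.9, 127, 0, 0, -0.01, 1, 1.7, 1.9, 127, 0, 0, -0.01, 1, 1.7, 1.9, 127, 0, 0, -0.01, 1, 1.7, 1.9, 127, 0, 0, -0.01, 1, 1.7, 1.9, 127, 0, 0, -0.01, 1, 1.7, 1.9, 127, 0, 0, -0.01, 1, 1.7, 1.9, 127, 0, 0, -0.01, 1, 1.7, 1.9, 127, 0, 0, -0.01, 1, 1.7, 1.9, 127, 0, 0, -0.01, 1, 1.7, 1.9, 127, 0, 0, -0.01, 1, 1.7, 1.9, 127, 0, 0, -0.01], force=40)

```text
time_s: 4.63
eef_pos: [0.5603, 0.2333, 0.1141]
tool_rot: [-180.0, 0.1, -168.0]
wrist_force: [-0.8, -0.6, 6.0]
finger_gap: 0.0148
```

Call:
step_arm(deltas=[1, 0, 0, -8, 0, 0, 0, 1, 0, 0, -25, 0, 0, 0, 1, 0, 0, -50, 0, 0, 0, 1, 0, 0, -80, 0, 0, 0, 1, 0, 0, -110, 0, 0, 0, 1, 0, 0, -140, 0, 0, 0, 1, 0, 0, -160, 0, 0, 0, 1, 0, 0, -170, 0, 0, 0, 1, 0, 0, -170, 0, 0, 0, 1, 0, 0, -170, 0, 0, 0])

```text
time_s: 5.47
eef_pos: [0.5598, 0.2333, 0.2825]
tool_rot: [-180.0, -0.0, -168.0]
wrist_force: [-1.0, 0.3, -2.0]
finger_gap: 0.0147
```

Run:
```python
from bench import *
import cv2
from h import *
s=read_state();print(s['time_s'],s['eef_pos'],s['tool_rot'],s['finger_gap'],s['wrist_force'])
np.savez("w4.npz",**camera_model("wrist"))
cv2.imwrite("pics/wrist4.png",snapshot("wrist")[:,:,::-1])
cv2.imwrite("pics/scene4.png",snapshot("scene")[:,:,::-1])
```

```text
5.4667 [0.55984915 0.23327944 0.28249407] [-1.79998006e+02 -4.31655980e-02 -1.67979521e+02] 0.01466707997895851 [-0.96265193  0.29490017 -2.00267704]
```

View pics/wrist4.png

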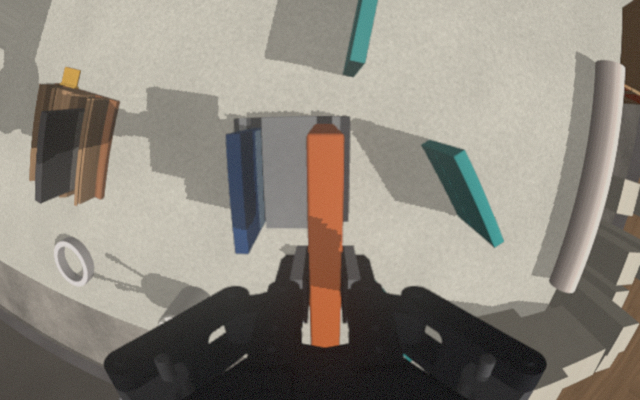

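View pics/scene4.png

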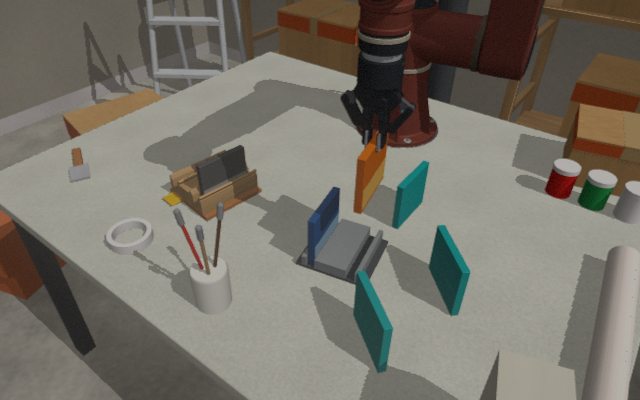

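Call:
step_arm(deltas=[1, 2, -10, 0, 0, 0, 0.01, 1, 6, -35, -2, 0, 0, 0.03, 1, 12, -68, -4, 0, 0, 0.06, 1, 17, -101, -5, 0, 0, 0.08, 1, 23, -134, -5, 0, 0, 0.11, 1, 28, -167, -5, 0, 0, 0.13, 1, 34, -200, -5, 0, 0, 0.16, 1, 39, -233, -5, 0, 0, 0.18, 1, 45, -266, -5, 0, 0, 0.21, 1, 50, -299, -5, 0, 0, 0.23, 1, 56, -332, -5, 0, 0, 0.26, 1, 62, -365, -5, 0, 0, 0.28, 1, 67, -398, -5, 0, 0, 0.31, 1, 72, -428, -5, 0, 0, 0.33, 1, 76, -452, -5, 0, 0, 0.35, 1, 78.5, -466, -5, 0, 0, 0.36, 1, 79.6, -471.5, -5, 0, 0, 0.361, 1, 79.6, -471.5, -5, 0, 0, 0.361, 1, 79.6, -471.5, -5, 0, 0, 0.361])

```text
time_s: 7.15
eef_pos: [0.5801, -0.2436, 0.2882]
tool_rot: [180.0, -0.0, 171.4]
wrist_force: [0.3, 0.0, -2.1]
finger_gap: 0.015
```

Run:
```python
from bench import *
import cv2
from h import *
s=read_state();print(s['time_s'],s['eef_pos'],s['tool_rot'],s['finger_gap'],s['wrist_force'],s['joint_positions'].round(1))
np.savez("w5.npz",**camera_model("wrist"))
im=snapshot("wrist")[:,:,::-1];cv2.imwrite("pics/wrist5.png",im)
im=snapshot("top")[:,:,::-1];cv2.imwrite("pics/top5.png",im)
cv2.imwrite("pics/top5z.png",cv2.resize(im[110:250,390:510],None,fx=4,fy=4,interpolation=2))
im=snapshot("scene")[:,:,::-1];cv2.imwrite("pics/scene5z.png",cv2.resize(im[80:230,150:290],None,fx=4,fy=4,interpolation=2))
```

```text
7.15 [ 0.58009919 -0.24358929  0.28821049] [ 1.79967229e+02 -2.66032113e-02  1.71375468e+02] 0.014979204965008404 [ 0.34592091  0.01051765 -2.06713258] [-34.7  12.6  19.   96.4   0.  -26. ]
```

View pics/wrist5.png

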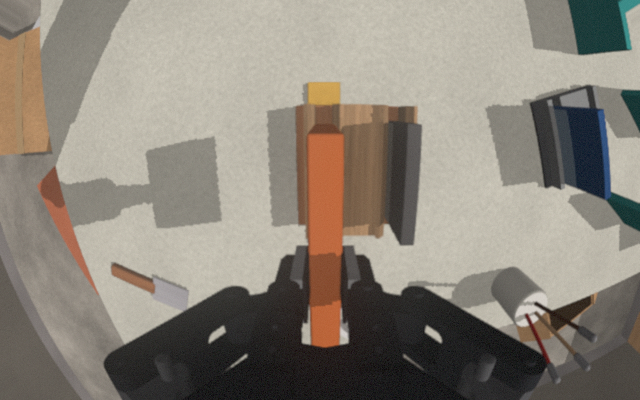

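View pics/top5z.png

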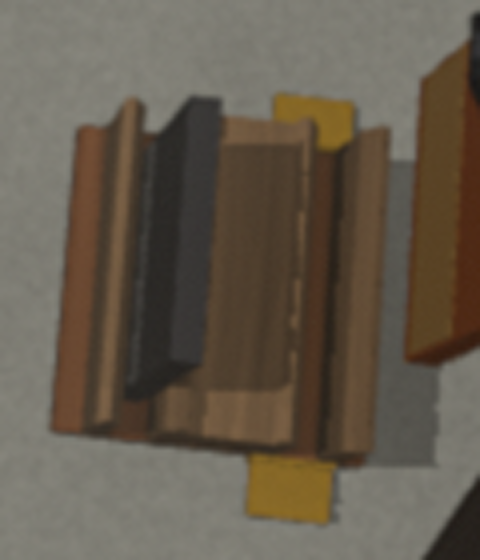

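View pics/scene5z.png

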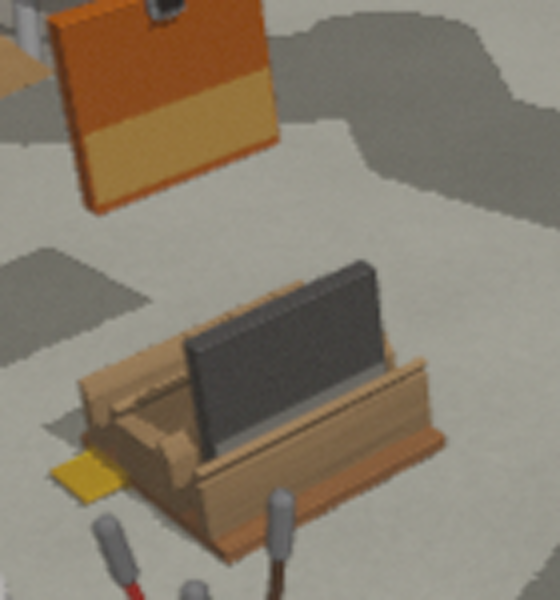

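Run:
```python
import h,numpy as np,cv2
d=dict(np.load("w5.npz"));h.camera_model=lambda n:d
im=cv2.imread("pics/wrist5.png");hsv=cv2.cvtColor(im,cv2.COLOR_BGR2HSV)
tcp=np.array([.5801,-.2436]);yaw=np.radians(171.37)
X=np.array([np.cos(yaw),np.sin(yaw)]);Y=np.array([np.sin(yaw),-np.cos(yaw)])
tl=lambda p:np.round([(p[:2]-tcp)@X*1e3,(p[:2]-tcp)@Y*1e3],1)
m=cv2.inRange(hsv,np.array((17,120,120)),np.array((32,255,255)))
for v in(84,88,92,96,100,103):
    xs=np.where(m[v,290:360])[0]+290;print("tab",v,xs.min(),xs.max(),tl(h.onz("wrist",((xs.min()+xs.max())/2,v),.003)))
m=cv2.inRange(hsv,np.array((4,150,80)),np.array((15,255,255)))
for v in(135,170,200,230):
    xs=np.where(m[v,303:350])[0]+303;print("pan",v,xs.min(),xs.max(),tl(h.onz("wrist",((xs.min()+xs.max())/2,v),.2882+.015)))
cv2.imwrite("pics/w5z.png",cv2.resize(im[75:255,270:430],None,fx=3.3,fy=3.3,interpolation=2))
```

```text
tab 84 308 339 [115.   -0.8]
tab 88 308 339 [109.4  -0.8]
tab 92 308 339 [103.8  -0.8]
tab 96 308 339 [98.2 -0.8]
tab 100 308 338 [92.6 -1.5]
tab 103 308 338 [88.5 -1.5]
pan 135 308 342 [64.7  0.4]
pan 170 307 343 [49.8  0.4]
pan 200 308 342 [36.5  0.4]
pan 230 309 341 [22.5  0.4]
```

View pics/w5z.png

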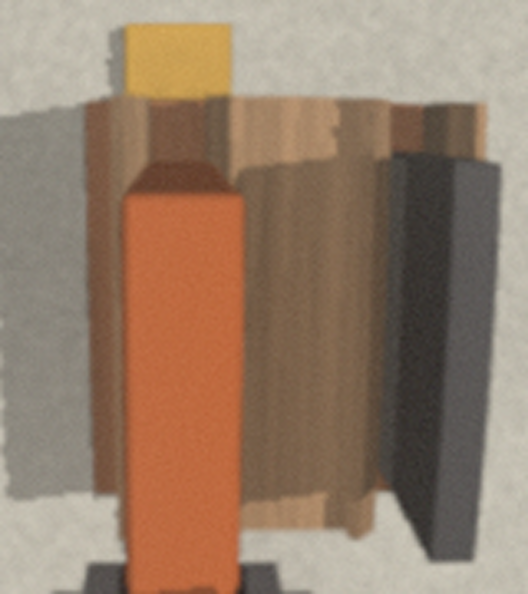

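Call:
step_arm(deltas=[1, 0, -0.5, 15, 0, 0, 0, 1, 0, -1.5, 40, 0, 0, 0, 1, 0, -1.5, 65, 0, 0, 0, 1, 0, -1.5, 88, 0, 0, 0, 1, 0, -1.5, 100, 0, 0, 0, 1, 0, -1.5, 105, 0, 0, 0, 1, 0, -1.5, 105, 0, 0, 0, 1, 0, -1.5, 105, 0, 0, 0])

```text
time_s: 7.97
eef_pos: [0.5805, -0.2459, 0.1848]
tool_rot: [-180.0, 0.1, 171.4]
wrist_force: [0.2, 0.1, -1.2]
finger_gap: 0.0149
```

Run:
```python
from bench import *
import cv2
from h import *
s=read_state();print(s['time_s'],s['eef_pos'],s['tool_rot'],s['finger_gap'],s['wrist_force'])
a=snapshot("wrist")[:,:,::-1];a=cv2.resize(a[75:275,270:430],None,fx=2.7,fy=2.7,interpolation=2)
im=snapshot("top")[:,:,::-1];cv2.imwrite("pics/top6.png",im)
cv2.imwrite("pics/top6z.png",cv2.resize(im[110:250,390:520],None,fx=4,fy=4,interpolation=2))
cv2.imwrite("pics/w6z.png",a)
im=snapshot("scene")[:,:,::-1];cv2.imwrite("pics/scene6z.png",cv2.resize(im[80:230,150:290],None,fx=4,fy=4,interpolation=2))
```

```text
7.9667 [ 0.5804827  -0.24590779  0.18479049] [-1.79959021e+02  7.85523153e-02  1.71365424e+02] 0.014942039056500852 [ 0.20801319  0.07784631 -1.17714983]
```

View pics/w6z.png

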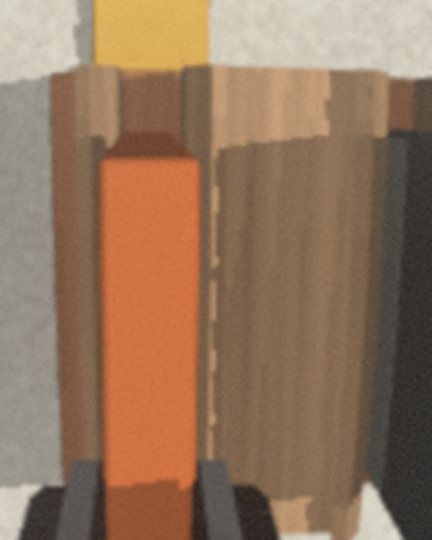

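View pics/top6z.png

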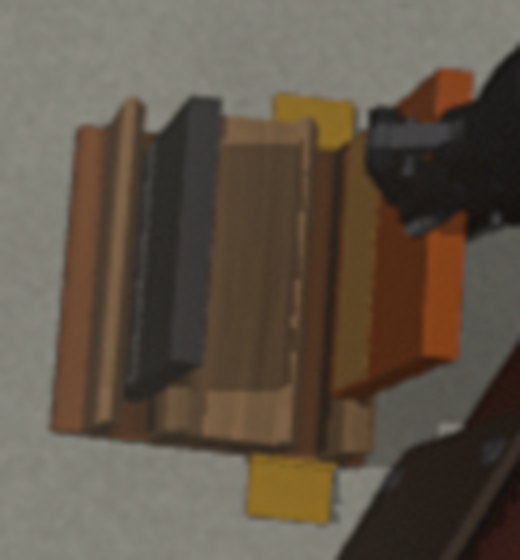

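View pics/scene6z.png

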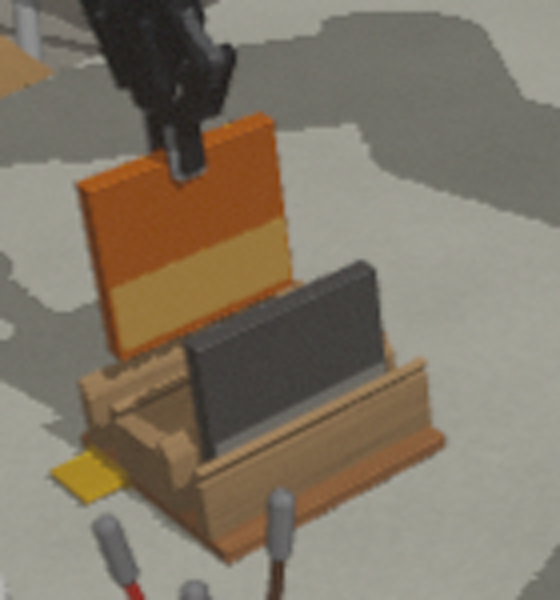

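The wrist view shows the panel (centre column about 150) in line with the slot floor (about 151). I'll lower it into the slot.

Call:
step_arm(deltas=[1, 0, 0, 7, 0, 0, 0, 1, 0, 0, 14, 0, 0, 0, 1, 0, 0, 21, 0, 0, 0, 1, 0, 0, 28, 0, 0, 0, 1, 0, 0, 35, 0, 0, 0, 1, 0, 0, 42, 0, 0, 0, 1, 0, 0, 49, 0, 0, 0, 1, 0, 0, 54, 0, 0, 0, 1, 0, 0, 56, 0, 0, 0, 1, 0, 0, 56, 0, 0, 0])

```text
time_s: 8.95
eef_pos: [0.5797, -0.2458, 0.1267]
tool_rot: [180.0, -0.0, 171.3]
wrist_force: [0.0, -0.5, -1.2]
finger_gap: 0.015
```

Free motion, with no contact force so far. I'll go on slowly until it touches the floor, expected at a TCP height of about 0.118.

Call:
step_arm(deltas=[1, 0, 0, 1.5, 0, 0, 0, 1, 0, 0, 3, 0, 0, 0, 1, 0, 0, 4.5, 0, 0, 0, 1, 0, 0, 6, 0, 0, 0, 1, 0, 0, 7, 0, 0, 0, 1, 0, 0, 7, 0, 0, 0])

```text
time_s: 9.45
eef_pos: [0.5799, -0.2459, 0.1201]
tool_rot: [180.0, -0.0, 171.3]
wrist_force: [-0.1, 0.3, -1.6]
finger_gap: 0.015
```

Call:
step_arm(deltas=[1, 0, 0, 0.7, 0, 0, 0, 1, 0, 0, 1.4, 0, 0, 0, 1, 0, 0, 2, 0, 0, 0, 1, 0, 0, 2, 0, 0, 0])

```text
time_s: 9.78
eef_pos: [0.58, -0.2459, 0.1183]
tool_rot: [-180.0, -0.0, 171.3]
wrist_force: [0.7, 0.5, -1.2]
finger_gap: 0.0146
```

Call:
step_arm(deltas=[1, 0, 0, 0.5, 0, 0, 0, 1, 0, 0, 1, 0, 0, 0, 1, 0, 0, 1, 0, 0, 0, 1, 0, 0, 1, 0, 0, 0])

```text
time_s: 10.12
eef_pos: [0.58, -0.2461, 0.1181]
tool_rot: [-180.0, 0.0, 171.3]
wrist_force: [-3.7, 1.1, 5.4]
finger_gap: 0.0149
```

Call:
step_arm(deltas=[1, 0, 0, 0.5, 0, 0, 0, 1, 0, 0, 0.5, 0, 0, 0, 1, 0, 0, 0.5, 0, 0, 0])

```text
time_s: 10.37
eef_pos: [0.5801, -0.2462, 0.1181]
tool_rot: [-180.0, 0.0, 171.3]
wrist_force: [-4.7, 1.1, 9.3]
finger_gap: 0.0151
```

Run:
```python
from bench import *
import cv2
from h import *
s=read_state();print(s['time_s'],s['eef_pos'],s['tool_rot'],s['finger_gap'],s['wrist_force'],s['moment'])
im=snapshot("scene")[:,:,::-1];cv2.imwrite("pics/scene7z.png",cv2.resize(im[80:230,150:290],None,fx=4,fy=4,interpolation=2))
im=snapshot("wrist")[:,:,::-1];cv2.imwrite("pics/w7.png",im)
```

```text
10.3667 [ 0.58005203 -0.24621782  0.11808575] [-1.79951169e+02  3.55313292e-02  1.71332726e+02] 0.01508713422783403 [-4.65725063  1.12445749  9.31549842] [0.23933425 1.02816224 0.02808824]
```

View pics/scene7z.png

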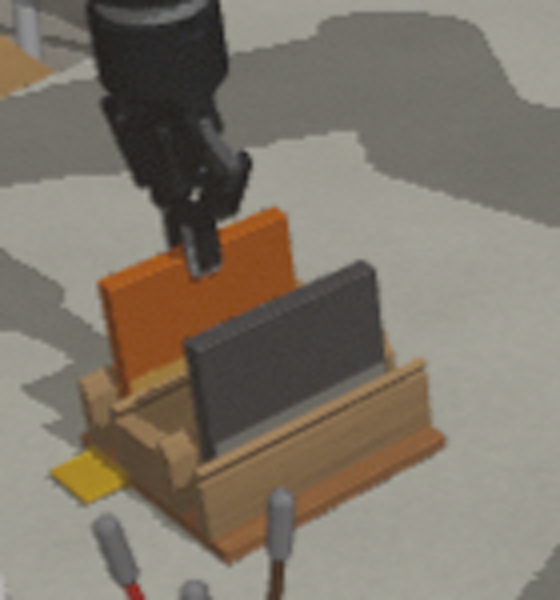

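View pics/w7.png

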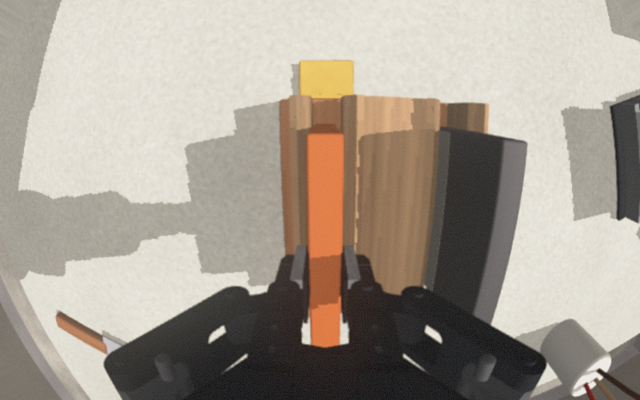

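The panel is in the slot on firm contact: the TCP stops at the expected 0.118 and the upward force is rising. I'll release it gently.

Call:
step_arm(deltas=[1, 0, 0, -1, 0, 0, 0, 0.8, 0, 0, -1, 0, 0, 0, 0.7, 0, 0, -1, 0, 0, 0, 0.6, 0, 0, -1, 0, 0, 0, 0.5, 0, 0, -1, 0, 0, 0, 0.5, 0, 0, -1, 0, 0, 0, 0.5, 0, 0, -1, 0, 0, 0, 0.5, 0, 0, -1, 0, 0, 0], force=20)

```text
time_s: 11.13
eef_pos: [0.58, -0.246, 0.1178]
tool_rot: [-180.0, -0.0, 171.3]
wrist_force: [-0.4, 0.1, 0.2]
finger_gap: 0.0426
```

Call:
step_arm(deltas=[0.5, 0, 0, -10, 0, 0, 0, 0.5, 0, 0, -25, 0, 0, 0, 0.5, 0, 0, -50, 0, 0, 0, 0.5, 0, 0, -80, 0, 0, 0, 0.5, 0, 0, -110, 0, 0, 0, 0.5, 0, 0, -130, 0, 0, 0, 0.5, 0, 0, -130, 0, 0, 0])

```text
time_s: 11.72
eef_pos: [0.5815, -0.247, 0.2544]
tool_rot: [-179.8, 0.4, 171.3]
wrist_force: [0.3, -0.5, 1.6]
finger_gap: 0.0427
```

Run:
```python
from bench import *
import cv2
from h import *
s=read_state();print(s['time_s'],s['eef_pos'],s['wrist_force'])
np.savez("w8.npz",**camera_model("wrist"))
im=snapshot("wrist")[:,:,::-1];cv2.imwrite("pics/w8.png",im)
im=snapshot("scene")[:,:,::-1];cv2.imwrite("pics/scene8z.png",cv2.resize(im[100:300,150:400],None,fx=3,fy=3,interpolation=2))
im=snapshot("top")[:,:,::-1];cv2.imwrite("pics/top8.png",im)
```

```text
11.7167 [ 0.58153061 -0.24698526  0.25444098] [ 0.33605346 -0.47248861  1.62430428]
```

View pics/w8.png

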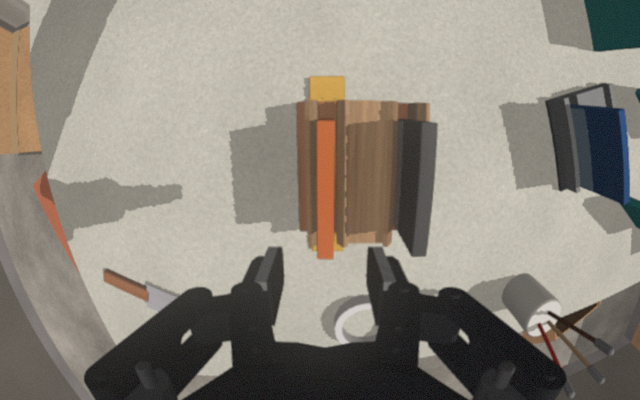

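View pics/scene8z.png

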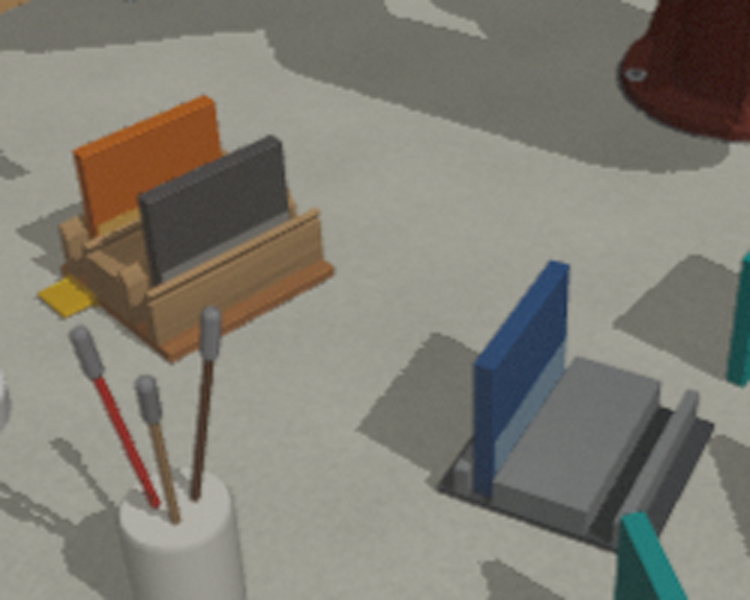

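View pics/top8.png

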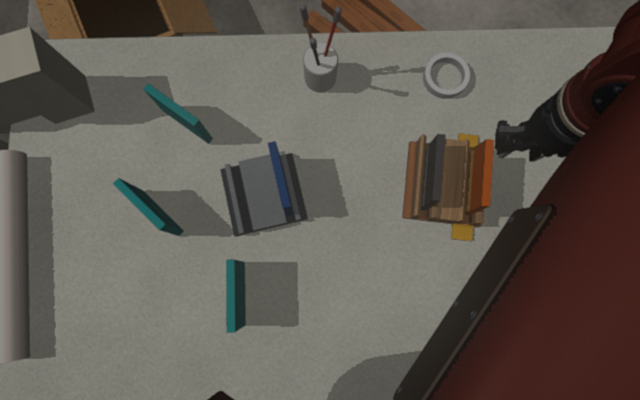

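Run:
```python
import h,numpy as np,cv2
print("top view, z=.132:",[h.onz("top",q,.132)[:2].round(4).tolist() for q in((489.5,141.5),(482.5,208.5))])
d=dict(np.load("w8.npz"));h.camera_model=lambda n:d
a=h.onz("wrist",(325.5,121),.132);b=h.onz("wrist",(325,259),.132)
print(a.round(4),b.round(4),((a+b)/2).round(4),np.linalg.norm(a-b),np.degrees(np.arctan2((b-a)[1],(b-a)[0])))
from bench import env,read_state
env.job_done();print(read_state()['time_s'])
```

```text
top view, z=.132: [[0.6383, -0.2565], [0.5101, -0.2314]]
[ 0.516  -0.2364  0.132 ] [ 0.6438 -0.2563  0.132 ] [ 0.5799 -0.2463  0.132 ] 0.129382668692701 -8.859568563944435
the job is handed in; nothing more can be done
the job is handed in; nothing more can be done
```

The orange panel is standing upright in the free slot of the rack, and I handed the job in at about 12 s of the 42 s allowed. No verdict was reported.

- **Lowering and release:** I gripped it near its top edge, lifted it over the rack and lowered it slowly. The TCP stopped at 0.118 m, where I expected the panel to meet the slot floor. The upward force rose to about 9 N while the height held, and only then did I open the fingers.
- **Final position:** The last wrist picture puts the panel's centre at (0.580, -0.246), with a yaw of about -8.9° and a measured length of 129 mm for 130 mm. My slot estimate was (0.580, -0.2445) at -8.7°. Each end is therefore about 20 mm inside the 170 mm slot.
- **Other panels:** In the last pictures the blue and dark grey panels stand as before, and the raised gripper touches nothing.
- **Disagreements:** A rough reading of the panel's ends in the last top picture came out about 6 mm nearer the base along the slot, and about 2° different in yaw. Even so, both ends would be inside the rack. While the panel was pressed on the floor there was also a sideways force of about 5 N, which was gone once the fingers opened.

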